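Loosen the knurled collar of a label-roll stand

TASK

Loosen the black knurled collar on top of the label-roll stand for a roll change: roll a fingertip round its rim so that it turns anticlockwise seen from above, and stop when its white mark comes to the red pointer for the second time (nearly two full turns in all), without unscrewing it beyond that. Pick nothing up; take the hand clear at the end, and leave the tube rack, specimen jar, mouse and scanner where they are.

Things in the scene. Friction and masses are not known exactly. Their poses are not given: they have to be found in the camera images.
- label_stand: Fixed stand, a roll of labels lying flat on it. Origin: centre of its underside, below the collar's axis. Base 180 mm across, roll 150 mm across up to 70 mm high, aluminium keeper plate 141 mm across with its top at 74 mm; the collar sits on it. A foot reaches 135 mm out on the stand's +x side, with a steel peel bar 54 mm high at 120 mm from the axis. The pointer lies on its -x side.
- collar (a joint): Collar angle in rad, growing anticlockwise seen from above (loosening). 0: tight, mark at the pointer; 6.283: mark at the pointer the first time; 12.566: the second time; thread stop at 16. Starts between 0.5 and 2.2, the mark past the pointer. Friction 0.12 N m: about 2.5 N along the rim turns it, and it stays where it is left. It rises 3 mm per turn.
- collar_top (a point): Centre of the collar's flat top, on its upright axis. The collar is a solid black disc 28 mm thick, 100 mm across over its 36 upright knurl ridges (5 mm round, 2.5 mm proud, grooves 95 mm across). Its top stands 104 to 110 mm above the table as it rises, its underside 28 mm lower. Too wide for a gripper to span.
- collar_mark (a point): Outer end of the white mark on the collar's top face, 47 mm from the axis; a white bar 26 mm long and 7 mm wide that points outward, with a white stripe down the rim below it. Turns with the collar.
- pointer (a point): Inner tip of the red arrow (20 mm long, 8 mm wide) painted on the aluminium keeper plate, 53.5 mm from the collar's axis, 75 mm above the table. Fixed to the stand.
- tube_rack: White and blue rack 100 x 200 mm full of purple-capped blood tubes, 86 mm high. Loose, origin at the centre of its underside. Leave alone.
- specimen_jar: Clear jar with a yellow cap, 54 mm across, 68 mm high. Loose, origin at the centre of its underside. Leave alone.
- mouse: Black computer mouse 108 x 60 x 33 mm. Loose, origin at the centre of its underside. Leave alone.
- scanner: Black hand scanner lying on its side: head 85 x 60 x 46 mm, grip reaching 115 mm to its own -y. Loose, origin below the head's centre. Leave alone.

How it is judged:
On the way, in this order (a step that is already met when the one before it is completed fails the run):
1. the white mark has come round past the pointer once (value of joint collar above 6.283 rad), for 0.1 s.
2. the white mark has come round to the pointer a second time (value of joint collar above 12.266 rad), for 0.1 s.
At the end, for the whole second after the job is handed in: The collar rests at the second meeting of mark and pointer, joint 12.566 within 0.3 rad (about 15 mm at the rim), and the rack, jar, mouse and scanner are within 20 mm of where they started (value of joint collar between 12.266 and 12.866 rad and not (velocity of joint collar above 0.1 rad/s) and not (velocity of joint collar below -0.1 rad/s) and distance of each of tube_rack, specimen_jar, mouse, scanner from where it was at the start of the episode below 0.02 m); the robot touches nothing.
It fails at once if the collar is unscrewed well beyond the second meeting with the pointer (over 0.7 rad) (value of joint collar above 13.266 rad).
It fails at once if the tube rack is pushed, lifted or tipped (distance of tube_rack from where it was at the start of the episode above 0.02 m or angle between tube_rack's own z axis and vertical above 0.3 rad).
It fails at once if the specimen jar is pushed, lifted or tipped (distance of specimen_jar from where it was at the start of the episode above 0.02 m or angle between specimen_jar's own z axis and vertical above 0.3 rad).
It fails at once if the mouse is pushed, lifted or tipped (distance of mouse from where it was at the start of the episode above 0.02 m or angle between mouse's own z axis and vertical above 0.3 rad).
It fails at once if the scanner is pushed, lifted or tipped (distance of scanner from where it was at the start of the episode above 0.02 m or angle between scanner's own z axis and vertical above 0.3 rad).
It also fails if it takes over 53 s, if anything falls off the work surface, if the arm or the gripper's body presses on something with over 40 N, if the wrist force passes 120 N, or if a joint passes its speed limit or range.

ROBOT

A 7-joint arm with a two-finger parallel gripper is mounted at the origin on the work surface. World frame = base frame: x ahead of the robot, y to its left, z up, the work surface at z = 0. Lengths are in m, angles in rad, forces in N, time in s.
With the tool pointing down it reaches from about 0.425 to 0.925 m from the base axis. Payload 6.8 kg.
Tool frame: the origin (TCP) lies at the very end of the fingers, on their centre line; the grasp point (between the pads) lies 19 mm behind it; z points along the fingers, y is the line along which they close (so a half turn about z gives the same grasp; the last joint's range is limited). The gripper opens to 88 mm and grips with 3 to 60 N. Pads are 20 mm wide; open, the fingers measure 115 mm over their backs; the gripper's body (75 mm by 178 mm) begins 61 mm behind the grasp point.
Start: joints at [1.233, 0.477, 0.022, 1.555, -0.011, 1.109, -0.083], TCP at [0.154, -0.657, 0.223] pointing down, gripper open.
Joint ranges: [-2.96, 2.96], [-0.34, 2.1], [-1.41, 1.46], [0.24, 2.44], [-1.37, 4.51], [0.17, 1.92], [-2.96, 2.96]. Speed limits (rad/s): [2.39, 2.39, 3.14, 3.14, 3.14, 3.14, 3.14].

INTERFACE

Orientations are given as a rotation vector (axis times angle).
In Python, from station import movep, move_l, move_j, gripper_open, gripper_close, pause, inverse_kinematics, snapshot, PlanningError, finish_job, get_time_s, get_qpos, get_dq, get_effort, get_ee_pos, get_ee_rot, get_wrist_force, get_wrist_torque, get_finger_gap, get_finger_force gives the robot as it stands. Calls block until the motion is done:
- movep(position, orientation): joint-space move of the TCP to a pose.
- move_l(position, rate=0.15, orientation=None): straight line of the TCP; orientation=None keeps the orientation; rate is the mean speed in m/s.
- move_j(angles): joint-space move.
- gripper_open() and gripper_close(grip_force=None): open the fingers fully, or close them until they stop; grip_force is the grip in N (None keeps the last).
- pause(seconds).
- inverse_kinematics(position, orientation): joint angles nearest the present ones, or None.
- snapshot(name): name is "side" or "top" or "wrist"; returns a dict with "pixels" (480x640x3 uint8, red, green, blue), "intrinsics" (3x3 intrinsics, pixels), "k1" (the pictures are not rectified: a ray, as slopes to the right and down, at radius r is drawn at 1 + k1 r^2 times it, then the intrinsics apply), "eye" and "attitude" of the camera in the world; the wrist camera has in their place "T_tool_cam" (4x4, takes a point from camera to tool coordinates, whose origin is the TCP and whose axes are the flange's). Camera axes: x right, y up, looking along -z (the intrinsics and any distortion apply to the point x, -y, -z); pixel columns grow to the right and rows downward; lengths in m; the calibration is good to about 2 mm. A picture is of the moment at which its call begins: read the wrist's pose just before it. There is no depth.
A pose or a line that the arm cannot do raises PlanningError and nothing moves.
- finish_job(): hands the job in; it is judged then, once.
Readings, each from a call of its own:
- get_time_s(): time.
- get_qpos(): joint angles.
- get_dq(): joint speeds.
- get_effort(): joint torques, N m.
- get_ee_pos(): TCP position.
- get_ee_rot(): TCP orientation.
- get_wrist_force(): force on the tool from outside, world axes, zero at the start.
- get_wrist_torque(): the same for the moment, N m.
- get_finger_gap(): finger opening in m.
- get_finger_force(): force on a finger pad.
Only numpy, scipy, OpenCV 4.12 (cv2) and the standard library are available. Lean on these libraries where they do the work, as an engineer would, in place of code of your own. Each camera call takes 0.05 s, during which the arm holds its last target. There are 200 camera calls.

## Working session

There is one attempt and no reset: what is moved stays moved. The work goes in short steps, each a Python script; the robot and the scene stay as the last script left them, time stands still between calls to the robot, and variables do not carry over. Pictures are saved under pics/ and viewed, at most 10 in all, crops included, and the job is handed in when it is done.

```bash
mkdir -p pics; ls; python3 - <<'E'
from station import *
import cv2,numpy as np
for n in("top","side"):
    s=snapshot(n); cv2.imwrite(f"pics/{n}0.png",s["pixels"][:,:,::-1]); print(n,s["intrinsics"],s["k1"],s["eye"],s["attitude"])
print(get_time_s(),get_ee_pos(),get_ee_rot(),get_finger_gap())
E
```

```text
pics
top [[499.42909369   0.         323.35249938]
 [  0.         499.42909369 242.51638223]
 [  0.           0.           1.        ]] 0.029943875913792935 [ 0.41388846 -0.01452019  1.3277781 ] [ 0.07897457 -0.06943085 -1.55135629]
side [[448.85323604   0.         322.21110222]
 [  0.         448.85323604 244.0973015 ]
 [  0.           0.           1.        ]] 0.019224522354611286 [-0.03682023  0.65014991  0.67537978] [ 0.43567073 -1.17340836 -2.15393074]
0.1 [ 0.15362905 -0.65674516  0.22179076] [-3.11929760e+00 -3.60011713e-01  4.47557616e-04] 0.08760738377264785
```

View pics/top0.png

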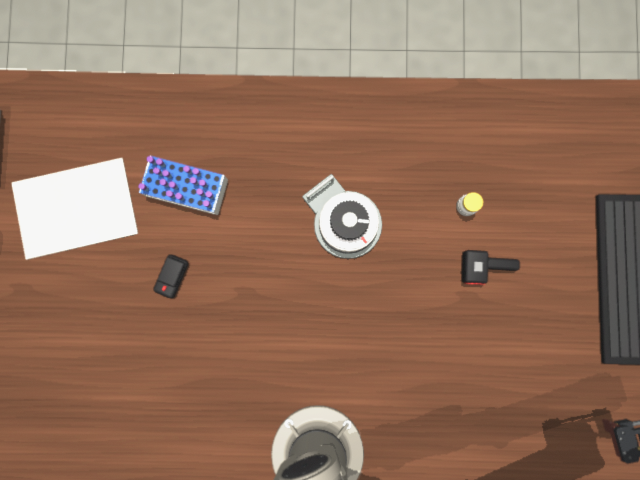

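View pics/side0.png

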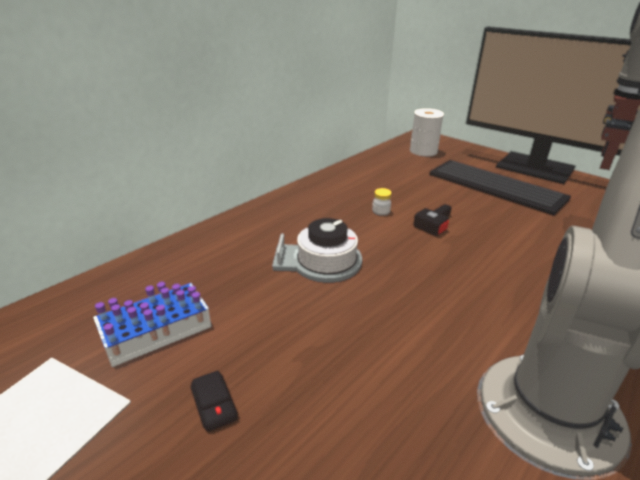

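The top view shows the collar at about (350,220). The white mark points right, to about (367,221), and the red pointer is at (363,239). The stand's foot is up and to the left, and the other objects are well away from it.

```bash
cat > h.py <<'E'
from station import *
import cv2,numpy as np
from scipy.spatial.transform import Rotation as R
def ray2world(s,uv,z,T=None):
    p=cv2.undistortPoints(np.array(uv,float).reshape(-1,1,2),s["intrinsics"],np.array([s["k1"],0,0,0]))[:,0]
    d=np.c_[p[:,0],-p[:,1],-np.ones(len(p))]
    if T is None: M=R.from_rotvec(s["attitude"]).as_matrix(); e=np.array(s["eye"])
    else: M=T[:3,:3]; e=T[:3,3]
    d=d@M.T
    return e+d*((z-e[2])/d[:,2])[:,None]
def tooldown(yaw): # tool z down, tool y axis at angle yaw+90 (x axis at yaw)
    return (R.from_euler('z',yaw)*R.from_rotvec([np.pi,0,0])).as_rotvec()
E
python3 - <<'E'
from h import *
s=snapshot("top"); im=s["pixels"].astype(int)
g=im.max(2); yy,xx=np.mgrid[:480,:640]; near=np.hypot(xx-350,yy-220)<24
m=((g<70)&near).astype(np.uint8)
c=cv2.findContours(m,cv2.RETR_EXTERNAL,cv2.CHAIN_APPROX_NONE)[0]; c=max(c,key=cv2.contourArea)
(cx,cy),r=cv2.minEnclosingCircle(c); print(cx,cy,r)
C=ray2world(s,[(cx,cy)],.1)[0]; print("C",C)
rd=(im[:,:,0]>im[:,:,1]+60)&(im[:,:,0]>130)&near
P=ray2world(s,[(xx[rd].mean(),yy[rd].mean())],.075)[0]; print("ptr",P,rd.sum(),np.arctan2(*(P-C)[1::-1]))
T=np.eye(4);T[:3,:3]=R.from_rotvec(get_ee_rot()).as_matrix();T[:3,3]=get_ee_pos()
w=snapshot("wrist");print(w["T_tool_cam"],w["intrinsics"],w["k1"])
j=None
for y in np.arange(-3,3.1,.5):
  q=[]
  for t in np.arange(0,6.28,1.05):
    k=inverse_kinematics(C*[1,1,0]+[.063*np.cos(t),.063*np.sin(t),.088],tooldown(y)); q.append(k)
  print(y,[None if k is None else round(k[6],2) for k in q])
cv2.imwrite("pics/crop.png",cv2.resize(s["pixels"][180:260,300:400,::-1],None,fx=6,fy=6,interpolation=cv2.INTER_CUBIC))
E
```

```text
349.0 238.0 2.0000998973846436
C [ 0.54280086 -0.06911203  0.1       ]
ptr [ 0.54533126 -0.10366379  0.075     ] 11 -1.4976916913961487
[[ 7.72011328e-04  9.56756695e-01  2.90888348e-01  7.86480326e-02]
 [ 9.99999556e-01 -8.95706567e-04  2.92078629e-04  3.99799731e-04]
 [ 5.39998787e-04  2.90887993e-01 -9.56756962e-01 -1.61415350e-01]
 [ 0.00000000e+00  0.00000000e+00  0.00000000e+00  1.00000000e+00]] [[360.80909056   0.         324.41954964]
 [  0.         360.80909056 237.54583786]
 [  0.           0.           1.        ]] -0.05351433335093534
-3.0 [np.float64(1.3), np.float64(1.17), np.float64(1.09), np.float64(1.24), np.float64(1.4), np.float64(1.4)]
-2.5 [np.float64(1.53), np.float64(1.43), np.float64(1.42), np.float64(1.54), np.float64(1.63), np.float64(1.62)]
-2.0 [np.float64(2.03), np.float64(1.93), np.float64(1.92), np.float64(2.04), np.float64(2.13), np.float64(2.12)]
-1.5 [np.float64(-2.17), np.float64(-2.24), np.float64(-2.22), np.float64(-2.1), np.float64(-2.93), np.float64(-2.92)]
-1.0 [np.float64(-2.6), np.float64(-2.75), np.float64(-2.79), np.float64(-2.64), np.float
[... 263 characters left out ...]
61)]
0.5 [np.float64(-1.28), np.float64(-1.43), np.float64(-1.46), np.float64(-1.29), np.float64(-1.15), np.float64(-1.17)]
1.0 [np.float64(-0.83), np.float64(-0.96), np.float64(-0.99), np.float64(-0.83), np.float64(-0.7), np.float64(-0.73)]
1.5 [np.float64(-0.39), np.float64(-0.49), np.float64(-0.52), np.float64(-0.36), np.float64(-0.24), np.float64(-0.28)]
2.0 [np.float64(0.06), np.float64(-0.03), np.float64(-0.05), np.float64(0.1), np.float64(0.21), np.float64(0.18)]
2.5 [np.float64(0.52), np.float64(0.44), np.float64(0.42), np.float64(0.57), np.float64(0.67), np.float64(0.63)]
3.0 [np.float64(1.02), np.float64(0.91), np.float64(0.87), np.float64(1.01), np.float64(1.15), np.float64(1.14)]
```

View pics/crop.png

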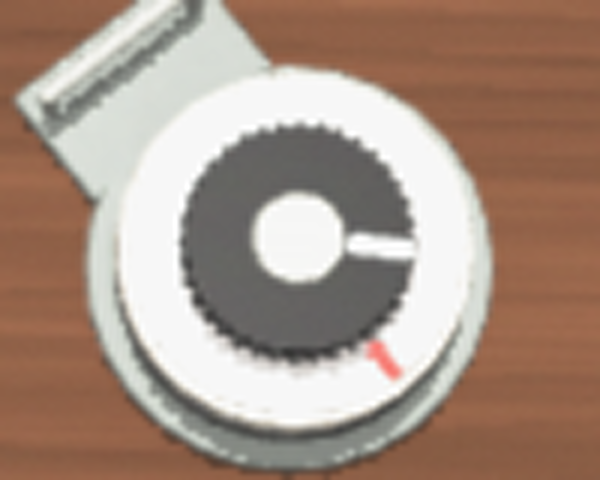

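The collar centre is near (349.1,219.4). The mark's outer end is 51° anticlockwise of the pointer, so the joint starts at about 0.9. Next I move above the collar and measure with the wrist camera.

```bash
cat >> h.py <<'E'
YAW=1.75
def toolT():
    T=np.eye(4);T[:3,:3]=R.from_rotvec(get_ee_rot()).as_matrix();T[:3,3]=get_ee_pos(); return T
def topdown(C,z,half=.09,name="wrist",n=600):
    """rectified view of plane z around C: n x n, image up=+x, left=+y"""
    T=toolT(); s=snapshot(name)
    if name=="wrist": T=T@s["T_tool_cam"]
    else: T=np.eye(4);T[:3,:3]=R.from_rotvec(s["attitude"]).as_matrix();T[:3,3]=s["eye"]
    a=np.linspace(half,-half,n); X,Y=np.meshgrid(a,a,indexing='ij')
    p=np.c_[X.ravel()+C[0],Y.ravel()+C[1],np.full(n*n,z)]
    c=(p-T[:3,3])@T[:3,:3]; c=c*[1,-1,-1]
    uv=cv2.projectPoints(c,np.zeros(3),np.zeros(3),s["intrinsics"],np.array([s["k1"],0,0,0]))[0].reshape(n,n,2).astype(np.float32)
    return cv2.remap(s["pixels"],uv,None,cv2.INTER_LINEAR,borderValue=(255,0,255)),s
E
python3 - <<'E'
from h import *
s=snapshot("top")
C,M=ray2world(s,[(349.1,219.4),(368.5,220.8)],.105); P=ray2world(s,[(361.6,237.3)],.075)[0]
print(C,M,P)
gripper_close(10)
d=np.array([np.cos(YAW),np.sin(YAW)])
pos=np.r_[C[:2]-.05*d,.24]
movep(pos,tooldown(YAW)); print(get_time_s(),get_ee_pos(),get_qpos())
v,s=topdown(C,.105); cv2.imwrite("pics/w1.png",v[:,:,::-1]); 
E
```

```text
[ 0.58845069 -0.0685064   0.105     ] [ 0.5858021  -0.11639744  0.105     ] [ 0.54776602 -0.10194218  0.075     ]
4.0667 [ 0.59713458 -0.11928217  0.2398061 ] [ 0.55388853  0.41952788 -0.60990757  1.6684705   0.26072584  1.13629977
  0.05068423]
```

View pics/w1.png

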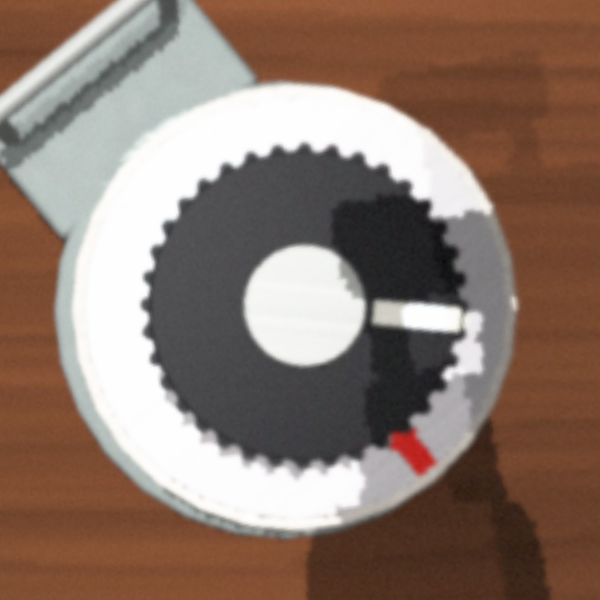

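The collar centre is at about (0.587,−0.070). The mark is at world angle −94.7° and the pointer at −142.3°, so the joint is at about 0.83 rad. Now I touch the rim and start rolling.

```bash
cat >> h.py <<'E'
from scipy.optimize import brentq
import json
C=np.array([.587,-.0698]); TH_P=-2.484; Z=.087
def rho(phi,r=.05,a=.010,b=.0135):
    u=np.abs([np.cos(phi-YAW),np.sin(phi-YAW)])
    return brentq(lambda k:np.hypot(*np.maximum(k*u-[a,b],0))-r,.02,.1)
def at(phi,dl,z=Z):
    k=rho(phi)-dl; return np.r_[C+k*np.array([np.cos(phi),np.sin(phi)]),z]
def mark(qpred,name="wrist",win=.7):
    v,_=topdown(C,.104+.003*qpred/6.283,half=.06,name=name,n=240)
    pol=cv2.warpPolar(v.min(2) if 0 else v,(120,720),(119.5,119.5),120,0).min(2)   # 0.5 mm per column
    f=(pol[:,56:86]>130).mean(1); f=np.convolve(np.r_[f[-5:],f,f[:5]],np.ones(11)/11,'valid')
    th=-np.pi/2-np.arange(720)*2*np.pi/720
    q=th-TH_P; q=qpred+(q-qpred+np.pi)%(2*np.pi)-np.pi
    f=np.where(abs(q-qpred)<win,f,0); w=np.where(f>f.max()*.6,f,0)
    return (q*w).sum()/max(w.sum(),1e-6),f.max(),int((w>0).sum())
def radial(phi):
    F=np.array(get_wrist_force()); n=np.array([np.cos(phi),np.sin(phi)]); return F[:2]@n,F[:2]@[-n[1],n[0]]
def roll(phi,dl,q,qstop,nmax,step=.2,rate=.05,F0=14,gain=1.25,trace=True,tmax=48):
    for i in range(nmax):
        if q>=qstop or get_time_s()>tmax: break
        ph0=phi;phi+=step; move_l(at(phi,dl),rate=rate)
        fr,ft=radial(phi); dl+=np.clip((F0-fr)*5e-5,-.0006,.0006)
        qp=q+step*gain; m,f,n=mark(qp,win=.5)
        ok=f>.8 and 6<n<50
        q=m if ok else qp
        if trace: print(f"{get_time_s():.2f} phi {phi:.2f} dl {dl*1e3:.2f} fr {fr:.1f} ft {ft:.1f} q {q:.3f} pred {qp:.3f} f {f:.2f} n {n}")
        if abs(fr)>60: print("force!");break
    json.dump([phi,dl,q],open("st.json","w")); return phi,dl,q
E
python3 - <<'E'
from h import *
print(mark(.83),get_wrist_force())
phi=YAW+np.pi; dl=-.012
move_l(at(phi,dl,.14),rate=.2); move_l(at(phi,dl),rate=.12)
print(get_time_s(),radial(phi))
dl=-.004
while True:
    move_l(at(phi,dl),rate=.05); fr=radial(phi); print(round(dl*1e3,1),np.round(fr,1),get_time_s())
    if fr[0]>8 or dl>.006: break
    dl+=.001
print(mark(.83)); roll(phi,dl,mark(.83)[0],20,4)
E
```

```text
(np.float64(0.8165315193157225), np.float64(1.0000000000000002), 25) [-0.69176885  0.73373976  0.76131555]
5.425 (np.float64(-0.13342357908503025), np.float64(0.8773239246773828))
-4.0 [-0.2 -0.5] 5.7333
-3.0 [-0.6 -0.2] 5.9833
-2.0 [-0.3 -0.4] 6.2333
-1.0 [ 0.8 -0.1] 6.4833
0.0 [ 1.6 -0.2] 6.7333
1.0 [ 5.5 -1.6] 6.9833
2.0 [6.7 0.4] 7.2333
3.0 [ 9.3 -0.6] 7.4833
(np.float64(0.817247418960088), np.float64(0.5242424242424242), 21)
8.02 phi 5.09 dl 3.25 fr 9.0 ft -1.5 q 1.067 pred 1.067 f 0.51 n 21
8.46 phi 5.29 dl 3.56 fr 7.8 ft -1.7 q 1.317 pred 1.317 f 0.44 n 21
8.91 phi 5.49 dl 3.94 fr 6.3 ft -0.2 q 1.567 pred 1.567 f 0.25 n 22
9.36 phi 5.69 dl 4.38 fr 5.4 ft -0.4 q 1.817 pred 1.817 f 0.01 n 9
```

```bash
python3 - <<'E'
from h import *
v,s=topdown(C,.105,half=.09,n=300); w=s["pixels"]; t,_=topdown(C,.105,half=.09,name="top",n=300)
o=np.hstack([np.vstack([v,t]),cv2.resize(w,(480,360))[:, :][:600] if 0 else cv2.copyMakeBorder(cv2.resize(w,(480,360)),0,240,0,0,cv2.BORDER_CONSTANT)])
cv2.imwrite("pics/a.png",o[:,:,::-1])
E
```

```text
(no output)
```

View pics/a.png

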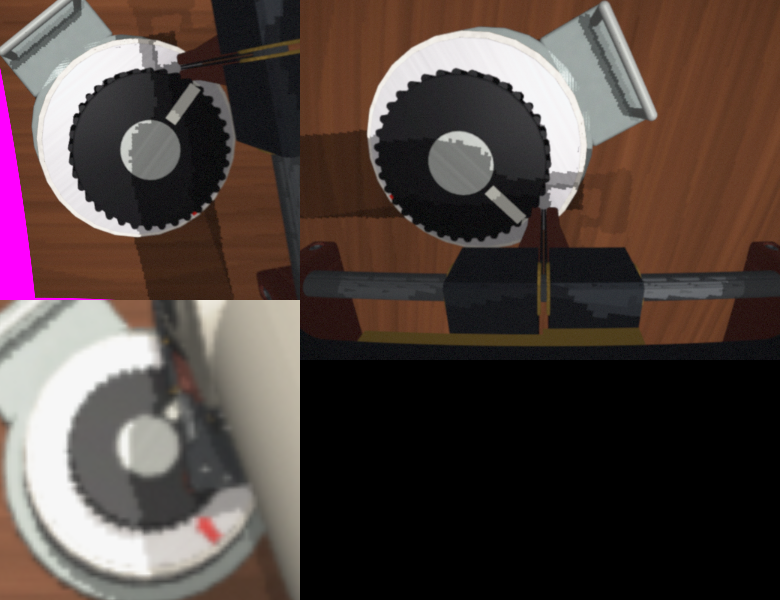

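The collar turns with the finger. The mark is now at world angle −35°, so q is about 1.87. The mark is in shadow, so I lower the detection threshold and continue.

```bash
sed -i 's/>130).mean/>88).mean/; s/(F0-fr)\*5e-5/(F0-fr)*1.2e-4/; s/gain=1.25/gain=1.29/; s/ok=f>.8/ok=f>.7/' h.py; python3 - <<'E'
from h import *
phi,dl,q=json.load(open("st.json"))
print(mark(1.87)); roll(phi,dl,1.87,20,16)
E
```

```text
(np.float64(1.8633895217670282), np.float64(1.0000000000000002), 21)
9.96 phi 5.89 dl 4.98 fr 5.7 ft 0.7 q 2.135 pred 2.128 f 1.00 n 21
10.41 phi 6.09 dl 5.58 fr 3.8 ft 0.2 q 2.397 pred 2.393 f 1.00 n 21
10.85 phi 6.29 dl 6.18 fr 7.5 ft 0.5 q 2.650 pred 2.655 f 1.00 n 23
11.28 phi 6.49 dl 6.73 fr 9.4 ft -1.0 q 2.895 pred 2.908 f 1.00 n 23
11.72 phi 6.69 dl 7.33 fr 7.4 ft -0.6 q 3.142 pred 3.153 f 1.00 n 22
12.15 phi 6.89 dl 7.93 fr 5.9 ft -0.4 q 3.396 pred 3.400 f 0.98 n 20
12.58 phi 7.09 dl 8.53 fr 6.6 ft -0.7 q 3.654 pred 3.654 f 0.49 n 17
13.02 phi 7.29 dl 9.10 fr 9.2 ft -0.7 q 3.912 pred 3.912 f 0.11 n 11
13.45 phi 7.49 dl 9.46 fr 11.0 ft 0.5 q 4.170 pred 4.170 f 0.00 n 0
13.88 phi 7.69 dl 9.47 fr 14.0 ft -0.1 q 4.428 pred 4.428 f 0.00 n 0
14.29 phi 7.89 dl 8.91 fr 18.7 ft 0.1 q 4.686 pred 4.686 f 0.00 n 0
14.70 phi 8.09 dl 8.45 fr 17.8 ft -1.2 q 4.944 pred 4.944 f 0.00 n 0
15.12 phi 8.29 dl 8.26 fr 15.6 ft -1.6 q 5.202 pred 5.202 f 0.00 n 0
15.54 phi 8.49 dl 8.71 fr 10.2 ft -1.2 q 5.460 pred 5.460 f 0.00 n 0
15.97 phi 8.69 dl 9.31 fr 6.6 ft -0.7 q 5.718 pred 5.718 f 0.00 n 0
16.39 phi 8.89 dl 9.91 fr 5.3 ft -0.4 q 5.976 pred 5.976 f 0.00 n 0
```

```bash
python3 - <<'E'
from h import *
phi,dl,q=json.load(open("st.json"))
roll(phi,dl,q,20,13)
print(mark(9.3,win=2.5))
v,s=topdown(C,.108,half=.09,n=400); cv2.imwrite("pics/b.png",v[:,:,::-1])
E
```

```text
16.82 phi 9.09 dl 10.51 fr 5.7 ft -0.6 q 6.234 pred 6.234 f 0.00 n 0
17.24 phi 9.29 dl 11.11 fr 6.8 ft -0.5 q 6.492 pred 6.492 f 0.00 n 0
17.66 phi 9.49 dl 11.52 fr 10.6 ft 0.6 q 6.750 pred 6.750 f 0.00 n 0
18.07 phi 9.69 dl 11.74 fr 12.1 ft -0.9 q 7.008 pred 7.008 f 0.20 n 3
18.48 phi 9.89 dl 12.28 fr 9.5 ft -1.3 q 7.266 pred 7.266 f 0.00 n 0
18.90 phi 10.09 dl 12.88 fr 8.1 ft -1.2 q 7.524 pred 7.524 f 0.59 n 19
19.32 phi 10.29 dl 13.24 fr 11.0 ft -1.5 q 7.450 pred 7.782 f 1.00 n 21
19.73 phi 10.49 dl 13.22 fr 14.1 ft -2.3 q 7.681 pred 7.708 f 1.00 n 20
20.14 phi 10.69 dl 13.03 fr 15.6 ft -3.0 q 7.916 pred 7.939 f 1.00 n 22
20.55 phi 10.89 dl 12.43 fr 21.2 ft -2.8 q 8.152 pred 8.174 f 1.00 n 22
20.95 phi 11.09 dl 11.83 fr 23.7 ft -1.6 q 8.396 pred 8.410 f 1.00 n 24
21.34 phi 11.29 dl 11.23 fr 22.9 ft -2.6 q 8.615 pred 8.654 f 1.00 n 24
21.75 phi 11.49 dl 10.63 fr 19.1 ft -4.7 q 8.851 pred 8.873 f 1.00 n 24
(np.float64(8.850975066210056), np.float64(1.0000000000000002), 24)
```

View pics/b.png

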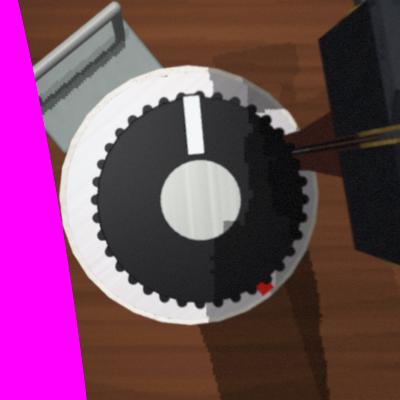

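The mark is at about (193,97), world angle +4°, so q is about 8.85. I roll on while the mark stays visible, then re-index the finger to the side where the camera sees it and finish there.

```bash
python3 - <<'E'
from h import *
phi,dl,q=json.load(open("st.json"))
phi,dl,q=roll(phi,dl,q,10.9,8,gain=1.22)
move_l(at(phi,-.015),rate=.12); move_l(at(phi,-.015,.15),rate=.2)
phi=YAW+3*np.pi-.3
move_l(at(phi,-.015,.15),rate=.25); print(mark(q,win=1.5),get_time_s())
q=mark(q,win=1.5)[0]
move_l(at(phi,-.012),rate=.15); dl=.005; move_l(at(phi,dl),rate=.06); print(radial(phi),mark(q,win=1))
roll(phi,dl,q,11.9,6,gain=1.22)
E
```

```text
22.27 phi 11.69 dl 10.22 fr 17.4 ft -2.5 q 9.120 pred 9.095 f 1.00 n 24
22.69 phi 11.89 dl 10.12 fr 14.9 ft -0.8 q 9.392 pred 9.364 f 1.00 n 24
23.12 phi 12.09 dl 10.17 fr 13.6 ft -1.1 q 9.675 pred 9.636 f 1.00 n 23
23.54 phi 12.29 dl 10.20 fr 13.7 ft -0.4 q 9.940 pred 9.919 f 1.00 n 24
23.97 phi 12.49 dl 9.95 fr 16.1 ft 0.3 q 10.203 pred 10.184 f 1.00 n 22
24.38 phi 12.69 dl 9.62 fr 16.8 ft 0.0 q 10.474 pred 10.447 f 1.00 n 24
24.80 phi 12.89 dl 9.55 fr 14.6 ft -1.1 q 10.704 pred 10.718 f 1.00 n 23
25.23 phi 13.09 dl 9.75 fr 12.4 ft -0.8 q 10.923 pred 10.948 f 1.00 n 23
(np.float64(10.936525726308878), np.float64(1.0000000000000002), 26) 26.8167
(np.float64(11.886096145925816), np.float64(0.48784636846626633)) (np.float64(10.936310427031211), np.float64(1.0000000000000002), 24)
28.35 phi 11.07 dl 5.29 fr 11.6 ft 0.9 q 11.193 pred 11.181 f 1.00 n 23
28.77 phi 11.27 dl 5.49 fr 12.3 ft -2.5 q 11.407 pred 11.437 f 1.00 n 24
29.19 phi 11.47 dl 5.74 fr 11.9 ft -2.1 q 11.656 pred 11.651 f 1.00 n 23
29.62 phi 11.67 dl 6.12 fr 10.8 ft -1.3 q 11.918 pred 11.900 f 1.00 n 23
```

```bash
python3 - <<'E'
from h import *
phi,dl,q=json.load(open("st.json"))
phi,dl,q=roll(phi,dl,q,12.3,2,gain=1.25)
phi,dl,q=roll(phi,dl,q,12.52,3,step=min(.1,max(.02,(12.57-q)/1.27)),gain=1.25)
move_l(at(phi,-.02),rate=.12); move_l(at(phi,-.02,.2),rate=.2)
print(mark(q),get_time_s())
v,s=topdown(C,.109,half=.09,n=400)
movep(at(YAW+np.pi,-.15,.28),tooldown(YAW)); t,_=topdown(C,.109,half=.09,n=400,name="top")
print(mark(q,"top"),get_time_s())
cv2.imwrite("pics/c.png",np.hstack([v,t])[:,:,::-1])
E
```

```text
30.07 phi 11.87 dl 6.63 fr 9.7 ft -0.7 q 12.193 pred 12.168 f 1.00 n 22
30.51 phi 12.07 dl 7.20 fr 9.3 ft -0.0 q 12.466 pred 12.443 f 1.00 n 21
30.81 phi 12.16 dl 7.80 fr 8.1 ft 0.4 q 12.572 pred 12.568 f 1.00 n 21
(np.float64(12.568164263321506), np.float64(1.0000000000000002), 24) 31.95
(np.float64(12.573522415481996), np.float64(1.0000000000000002), 161) 32.9
```

View pics/c.png

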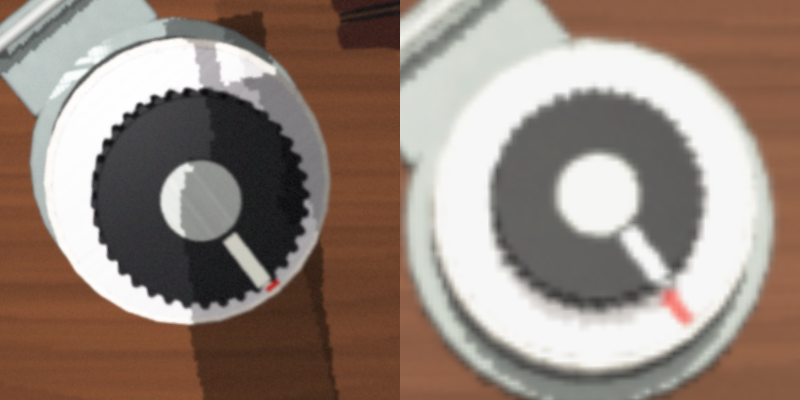

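The mark's end, at (265,283) on the left and (667,278) on the right, lines up with the red pointer. The hand is clear of the stand, so I hand the job in.

```bash
python3 -c "
from station import *
print(finish_job())"
```

```text
the job is handed in; nothing more can be done
None
```

I rolled the collar anticlockwise until its mark met the pointer the second time (joint measured at about 12.57 rad against a target of 12.566), moved the hand clear at about 33 s without going near the rack, jar, mouse or scanner, and handed the job in; no verdict came back.

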